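# Tip the marker out of its tube for the shopping list

## Task

Press the mouth end of the blue tube on its wooden stand down until it stops, so that the marker inside slides out onto the little tongue. Then take the marker by its exposed end, draw it out of the tube and lay it flat on the middle of the notepad, ready for writing the shopping list.

Things in the scene. Friction and masses are not known exactly. Their poses are not given: they have to be found in the camera images.
- marker: Black six-sided marker, 140 mm long, 16 mm over its flats, 30 g, hidden inside the blue tube, along it. Origin: its centre; x is its long axis. Tipped out, it lies on the tongue against the end stop, 75 mm exposed, both sides free for fingers (also below it). Lift it about 9 mm square off the tongue before drawing it out along the tube, over the stop; the bore has room for that.
- notepad: Notepad with a dark blue cover, lying flat and fixed on the worktop, 148 mm along its x, 109 mm along its y, 14 mm thick. Origin: centre of its underside.
- pen_tube (a joint): Tilt of the blue tube about a level pin in its fixed wooden stand, rad: 0 level (start), grows as the mouth goes down, hard stop at 0.44. The pin is 140 mm above the worktop, 85 mm behind the mouth. Stiff: 1 to 2 N down on top near the mouth moves it, and it stays where it is left. The smooth bore lets the marker slide by itself when fully tipped. The yellow tube is another, empty one.
- pen_tube_mouth (a point): Centre of the blue tube's mouth, moves with it. x runs along the tube to its closed end (-x out of the mouth, roughly to the robot), y level across, z up when level. Tube 39 mm outside, 34 inside, 170 long. From the mouth a tongue 6 mm wide, top 17 mm below the axis, runs out 75 mm to an end stop, also 6 mm wide, rising 4.5 mm above it. The marker's axis lies 8 mm below the tube's.
Mind the look-alikes: they are no part of the job. What is shaped like the notepad but green or orange is not meant.

How it is judged:
By the outcome, as a careful person would: the job done as asked, in the order asked, and still so for the second after the job is handed in, with the robot touching nothing.
It also fails if it takes over 48 s, if anything falls off the work surface, if the arm or the gripper's body presses on something with over 40 N, if the wrist force passes 120 N, or if a joint passes its speed limit or range.

## Robot

A 7-joint arm with a two-finger parallel gripper is mounted at the origin on a cart in front of the work surface, level with it; the furniture and walls round the work are solid. World frame = base frame: x ahead of the robot, y to its left, z up, the work surface at z = 0. Lengths are in m, angles in rad, forces in N, time in s.
With the tool pointing down it reaches from about 0.425 to 1.025 m from the base axis. Payload 9.4 kg.
Tool frame: the origin (TCP) lies between the finger pads; the fingertips stand 17 mm ahead of it and the grasp point (between the pads) lies 2 mm behind it (finger_overhang is the z of the fingertips in the tool frame, in m); z points along the fingers, y is the line along which they close (so a half turn about z gives the same grasp; the last joint's range is limited). The gripper opens to 93 mm and grips with 3 to 60 N. Pads are 15 mm wide; open, the fingers measure 128 mm over their backs; the gripper's body (75 mm by 188 mm) begins 65 mm behind the grasp point.
Start: joints at [-1.266, 0.599, -0.003, 1.599, 0.002, 0.943, -0.08], TCP at [0.27, 0.673, 0.236] pointing down, gripper open.
Joint ranges: [-2.57, 2.57], [-0.35, 1.97], [-1.29, 1.29], [0.11, 2.56], [-1.05, 4.19], [0.11, 1.86], [-2.63, 2.63]. Speed limits (rad/s): [2.22, 2.22, 3.01, 3.01, 3.14, 3.14, 3.14].

## Interface

Orientations are given as [roll, pitch, yaw] about the fixed x, y, z axes, in that order (R = Rz(yaw) Ry(pitch) Rx(roll)).
In Python, from bench import * gives the robot as it stands.
- The arm moves only by the shell command python3 -m pendant 'ROWS' [FORCE]. ROWS is JSON, a list of rows, each a list of 7 numbers: the gripper command: -1 is fully open, 1 is shut, values between are in proportion, then the shift along the world's x, y, z in units of 25 mm (1.0 is 25 mm), then the turn, a rotation vector about the world's x, y, z in units of 8 degrees (1.0 is 8 degrees). A call has 1 to 5 rows; each row is the pose to reach, as a shift and turn from the pose commanded when the call began; what a row does not reach only later rows make up. A row lasts 1/10 s, in which the tool goes at most 50 mm and 8.59 degrees, less where a joint would pass 70% of its speed; a pose out of reach is approached as far as the arm can. A call with a gripper value outside its range is refused whole. The fingers move at their own pace and stop on an object; FORCE is the grip in N (left out, the last holds). Time passes only in rows, so rows that repeat a pose let the fingers close. It gives the time, the measured TCP pose, the force, the opening and the grip force at its end, in the units of the state.
- state(): the state, without advancing time (a new reading comes with each control period).
- get_image(name): name is "scene" or "top" or "wrist"; returns a dict with "img" (400x640x3 uint8, red, green, blue), "K" (3x3 intrinsics, pixels), "extrinsics" (4x4, takes a point from world to camera coordinates). Camera axes: x right, y down, z forward; pixel columns grow to the right and rows downward; lengths in m; the calibration is good to about 2 mm. A picture is of the moment at which its call begins. There is no depth.
- finish_job(): hands the job in; it is judged then, once.
The state is a dict: "time_s": time; "q": joint angles; "joint_vel": joint speeds; "joint_efforts": joint torques, N m; "tool_pos": TCP position; "tcp_rot": TCP orientation; "force": force on the tool from outside, world axes, zero at the start; "torque": the same for the moment, N m; "gripper_width": finger opening in m; "grip_force": force on a finger pad.
Only numpy, scipy, OpenCV 4.12 (cv2) and the standard library are available. Lean on these libraries where they do the work, as an engineer would, in place of code of your own. Each camera call takes 0.05 s, during which the arm holds its last target. There are 200 camera calls.

## Working session

There is one attempt and no reset: what is moved stays moved. The work goes in short steps, Python scripts to look and compute and a shell command to move; the robot and the scene stay as the last step left them, time stands still between calls to the robot, and variables do not carry over. Pictures are saved under pics/ and viewed, at most 10 in all, crops included, and the job is handed in when it is done.

```bash
mkdir -p pics && cat > h.py <<'E'
from bench import *
import numpy as np, cv2
def snap(n,f):
    d=get_image(n); cv2.imwrite('pics/'+f,cv2.cvtColor(d['img'],cv2.COLOR_RGB2BGR)); np.savez('pics/'+f[:-4],**{k:np.array(v) for k,v in d.items()}); return d
def load(f): return np.load('pics/'+f+'.npz')
def ray(d,p):
    K=d['K'];E=d['extrinsics'];R=E[:3,:3];t=E[:3,3]
    v=R.T@np.linalg.solve(K,[p[0],p[1],1.]); return -R.T@t, v/np.linalg.norm(v)
def onz(d,p,z):
    c,v=ray(d,p); return c+v*(z-c[2])/v[2]
def tri(d1,p1,d2,p2):
    c1,a=ray(d1,p1);c2,b=ray(d2,p2)
    s=np.linalg.lstsq(np.c_[a,-b],c2-c1,rcond=None)[0]; x,y=c1+a*s[0],c2+b*s[1]
    return (x+y)/2,np.linalg.norm(x-y)
def proj(d,X):
    p=d['K']@(d['extrinsics'][:3,:3]@X+d['extrinsics'][:3,3]); return p[:2]/p[2]
E
python3 - <<'E'
from h import *
a=snap('scene','s0.png');b=snap('top','t0.png')
cv2.imwrite('pics/both.png',cv2.resize(np.vstack([cv2.imread('pics/s0.png'),cv2.imread('pics/t0.png')]),(480,600)))
s=state();print(s)
for d in(a,b):print(ray(d,(320,200)))
E
```

```text
{'time_s': 0.1, 'q': array([-1.26570869,  0.60007175, -0.00254118,  1.60004471,  0.00180092,
        0.94290068, -0.07981426]), 'joint_vel': array([ 0.00067863, -0.00206814, -0.00144088, -0.00122088,  0.00041849,
       -0.00051434,  0.00059041]), 'joint_efforts': array([ 5.88378389e-03, -7.66555595e+01,  1.50255784e+00, -2.52932060e+01,
       -5.22852433e-02,  1.37810266e-02,  7.46676960e-05]), 'tool_pos': array([0.26997904, 0.67241133, 0.23482895]), 'tcp_rot': array([-3.14017661e+00,  1.34237263e-04,  2.75984808e+00]), 'force': array([-0.28115161,  0.24358331, -0.18379781]), 'torque': array([ 0.00389767, -0.05015141,  0.02921315]), 'grip_force': 0.0, 'gripper_width': 0.09348493650056716}
(array([-0.31274998, -0.49828971,  0.85065754]), array([ 0.68227378,  0.4107854 , -0.60477917]))
(array([0.34665357, 0.08468644, 1.29938549]), array([ 0.14533413, -0.07587861, -0.98646866]))
```

View pics/s0.png

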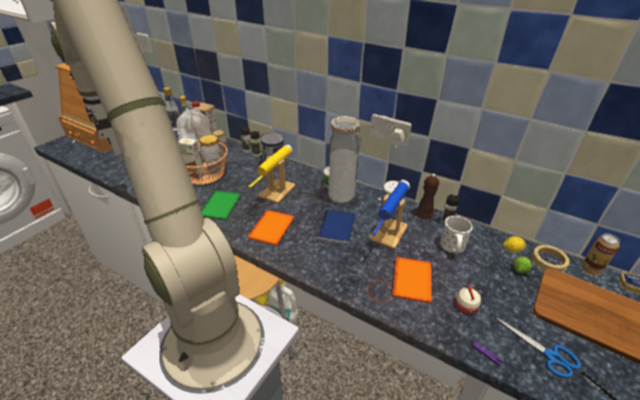

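View pics/t0.png

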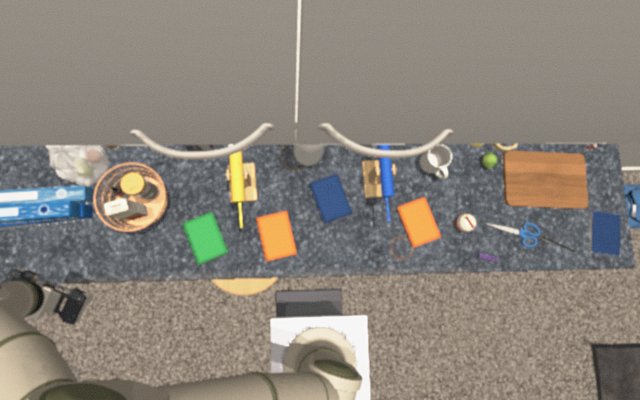

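The scene view shows the blue tube at about (395,203) and the yellow one at (275,165). The dark blue pad is at (338,225), the green one at (220,205), and the orange ones at (271,227) and (413,279). In the top view the blue tube runs (385,148)-(389,222) and the dark blue pad is at (331,198). A second dark blue rectangle sits at (606,233), so I'll measure both.

```bash
python3 - <<'E'
from h import *
a=load('s0');b=load('t0')
for n,d,box in(('s',a,(300,160,440,260)),('t',b,(290,130,640,270))):
    im=d['img'];hsv=cv2.cvtColor(im,cv2.COLOR_RGB2HSV)
    for nm,lo,hi in(('tube',(105,170,130),(125,255,255)),('pad',(100,120,40),(125,255,128))):
        m=cv2.inRange(hsv,lo,hi);k=np.zeros_like(m);k[box[1]:box[3],box[0]:box[2]]=1;m*=k
        m=cv2.morphologyEx(m,cv2.MORPH_CLOSE,np.ones((3,3)))
        for c in cv2.findContours(m,0,2)[0]:
            if cv2.contourArea(c)<60:continue
            bx=cv2.boxPoints(cv2.minAreaRect(c));
            z=0.014 if nm=='pad' else .14
            W=np.array([onz(d,p,z) for p in bx]);
            print(n,nm,cv2.contourArea(c),bx.round(1).tolist(),'W',W[:,:2].round(3).tolist(),'c',W.mean(0).round(4),'sides',np.linalg.norm(W[1]-W[0]).round(3),np.linalg.norm(W[2]-W[1]).round(3))
s=cv2.imread('pics/s0.png')[150:280,310:450];t=cv2.imread('pics/t0.png')[130:250,300:440]
cv2.imwrite('pics/c1.png',np.hstack([cv2.resize(s,(400,371),interpolation=2),cv2.resize(t,(400,371),interpolation=2)]))
E
```

```text
s tube 301.0 [[380.5, 208.6999969482422], [400.70001220703125, 180.89999389648438], [409.3999938964844, 187.1999969482422], [389.20001220703125, 215.0]] W [[0.551, -0.195], [0.726, -0.191], [0.707, -0.229], [0.537, -0.23]] c [ 0.6302 -0.2112  0.14  ] sides 0.176 0.043
s pad 711.5 [[319.70001220703125, 235.60000610351562], [324.20001220703125, 208.89999389648438], [353.8999938964844, 213.8000030517578], [349.3999938964844, 240.60000610351562]] W [[0.465, -0.031], [0.594, 0.03], [0.626, -0.074], [0.496, -0.125]] c [ 0.5455 -0.0499  0.014 ] sides 0.143 0.108
s pad 76.0 [[378.5, 218.6999969482422], [379.29998779296875, 206.89999389648438], [395.0, 208.0], [394.20001220703125, 219.8000030517578]] W [[0.648, -0.159], [0.711, -0.133], [0.735, -0.184], [0.672, -0.207]] c [ 0.6917 -0.1708  0.014 ] sides 0.068 0.056
t tube 311.0 [[379.0, 159.10000610351562], [389.1000061035156, 158.0], [393.20001220703125, 195.10000610351562], [383.1000061035156, 196.1999969482422]] W [[0.645, -0.194], [0.649, -0.227], [0.53, -0.234], [0.527, -0.202]] c [ 0.5877 -0.2142  0.14  ] sides 0.033 0.119
t pad 941.0 [[593.0, 254.0], [593.0, 212.0], [618.0, 212.0], [618.0, 254.0]] W [[0.332, -0.967], [0.48, -0.986], [0.478, -1.08], [0.33, -1.059]] c [ 0.4052 -1.0232  0.014 ] sides 0.149 0.094
t pad 63.5 [[307.20001220703125, 185.39999389648438], [331.6000061035156, 173.1999969482422], [351.0, 212.0], [326.6000061035156, 224.1999969482422]] W [[0.587, 0.028], [0.629, -0.057], [0.493, -0.119], [0.453, -0.035]] c [ 0.5406 -0.0455  0.014 ] sides 0.095 0.149
```

View pics/c1.png

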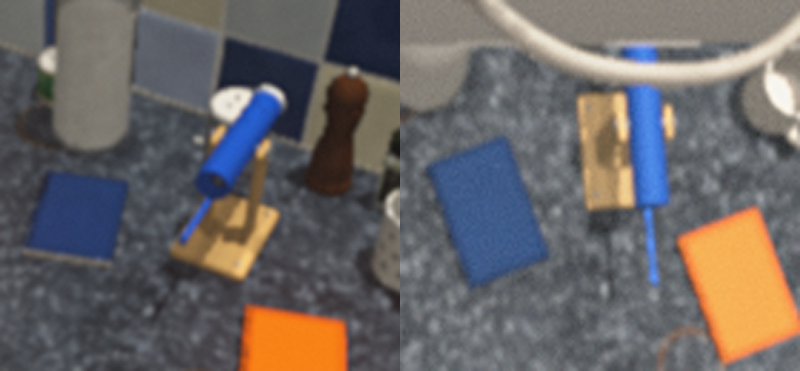

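The crop confirms the blue tube, with its tongue towards the robot, and beside it the dark blue pad. That pad is the one at scene (338,225) / top (331,198) and measures about 0.145 x 0.108. The far blue rectangle at top (606,233) is out of reach and the wrong width. Next I work out the mouth and pad positions and start the transfer.

```bash
python3 - <<'E'
from h import *
a=load('s0');b=load('t0')
for n,ps,pt in(('mouth',(384.2,215),(388.2,196.3)),('tip',(374,234),(389.3,221.5)),('closed',(403.8,183),(384,146))):
    X,e=tri(a,ps,b,pt);print(n,X.round(3),e.round(4),onz(b,pt,.15).round(3))
E
python3 -m pendant '[[-1,1,-2,1,0,0,-1],[-1,2,-4,2,0,0,-2],[-1,3,-6,2,0,0,-3],[-1,4,-8,2,0,0,-4],[-1,5,-10,2,0,0,-5]]'
```

```text
mouth [ 0.526 -0.218  0.142] 0.0007 [ 0.525 -0.215  0.15 ]
tip [ 0.449 -0.221  0.126] 0.0013 [ 0.447 -0.215  0.15 ]
closed [ 0.684 -0.211  0.162] 0.0085 [ 0.685 -0.21   0.15 ]
time_s: 0.6
tool_pos: [0.3785, 0.4555, 0.2854]
tcp_rot: [3.141, -0.0, 2.056]
force: [1.4, -0.5, 0.7]
gripper_width: 0.0932
grip_force: 0.0
```

```bash
python3 -m pendant '[[1,1,-2,0.2,0,0,-1],[1,2,-4,0.4,0,0,-2],[1,2.5,-6,0.6,0,0,-3],[1,2.9,-8,0.6,0,0,-4],[1,2.9,-10,0.6,0,0,-5]]'
python3 -m pendant '[[1,0,-2,0,0,0,-1],[1,0,-4,0,0,0,-2],[1,0,-6,0,0,0,-3],[1,0,-8,0,0,0,-4],[1,0,-10,0,0,0,-5]]'
python3 -m pendant '[[1,0,-2,0,0,0,-1],[1,0,-4,0,0,0,-2],[1,0,-6,0,0,0,-3],[1,0,-6,0,0,0,-4],[1,0,-6,0,0,0,-4.3]]'
python3 -m pendant '[[1,0,0,0,0,0,0],[1,0,0,0,0,0,0]]'
```

```text
time_s: 1.1
tool_pos: [0.4505, 0.2197, 0.3001]
tcp_rot: [3.141, -0.0, 1.357]
force: [0.4, -0.4, 0.1]
gripper_width: 0.0578
grip_force: 0.0
time_s: 1.6
tool_pos: [0.4491, -0.0301, 0.3001]
tcp_rot: [-3.141, -0.001, 0.66]
force: [1.1, 0.5, -0.2]
gripper_width: 0.0175
grip_force: 0.0
time_s: 2.1
tool_pos: [0.4489, -0.1804, 0.2998]
tcp_rot: [3.141, 0.001, 0.055]
force: [-0.7, -0.1, -0.1]
gripper_width: 0.0006
grip_force: 0.0
time_s: 2.3
tool_pos: [0.4496, -0.1779, 0.2998]
tcp_rot: [-3.141, 0.0, 0.067]
force: [-0.6, -0.0, -0.1]
gripper_width: 0.0005
grip_force: 0.0
```

```bash
python3 - <<'E'
from h import *
d=snap('wrist','w1.png');print(ray(d,(320,200)),d['extrinsics'].round(2))
print([proj(d,np.array(p)).round(0) for p in((.526,-.218,.14),(.449,-.221,.123),(.68,-.211,.14),(.543,-.048,.014))]);print(state()['q'])
E
```

```text
(array([ 0.51569925, -0.17224096,  0.44883963]), array([-0.23899675, -0.00266216, -0.97101672])) [[ 0.07 -1.   -0.   -0.21]
 [-0.97 -0.06  0.24  0.38]
 [-0.24 -0.02 -0.97  0.56]
 [ 0.    0.    0.    1.  ]]
[array([381., 102.]), array([373., 189.]), array([ 393., -118.]), array([218.,  79.])]
[-0.4070356   0.30584043  0.87616176  2.09345729 -0.30683643  0.87268027
 -0.85682031]
```

View pics/w1.png

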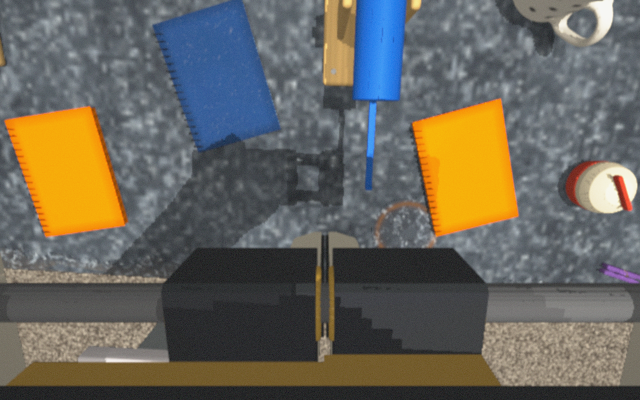

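The wrist view shows the tube mouth at about (378,101), its tongue running from (373,103) to (368,188), and the dark blue pad with corners near (153,25), (243,0), (280,129) and (202,152). I'll cast those points onto their known heights.

```bash
python3 - <<'E'
from h import *
d=load('w1');hsv=cv2.cvtColor(d['img'],cv2.COLOR_RGB2HSV)
m=cv2.inRange(hsv,(105,200,100),(115,255,255))
for r in(20,50,80,95,110,130,150,170,184,188):
    x=np.where(m[r,330:430])[0]+330
    if len(x): 
        z=.14 if r<99 else .123
        print(r,x.min(),x.max(),onz(d,((x.min()+x.max())/2,r),z).round(4),np.linalg.norm(onz(d,(x.min(),r),z)-onz(d,(x.max()+1,r),z)).round(4))
m2=cv2.inRange(hsv,(100,120,40),(125,255,150));m2[:,:140]=0;m2[:,300:]=0;m2[170:]=0
m2=cv2.morphologyEx(m2,cv2.MORPH_OPEN,np.ones((5,5)))
c=max(cv2.findContours(m2,0,2)[0],key=cv2.contourArea);bx=cv2.boxPoints(cv2.minAreaRect(c));print(bx.round(0).tolist())
for P in(bx,[(153,25),(243,0),(280,129),(202,152)]):
    W=np.array([onz(d,p,.014) for p in P]);print(W.round(4).tolist(),W.mean(0).round(4),[np.linalg.norm(W[i]-W[i-1]).round(3) for i in range(4)])
E
```

```text
20 357 403 [ 0.588  -0.2108  0.14  ] 0.0369
50 356 401 [ 0.5661 -0.2119  0.14  ] 0.0368
80 354 399 [ 0.5432 -0.2126  0.14  ] 0.0375
95 354 398 [ 0.5315 -0.2134  0.14  ] 0.037
170 369 369 [ 0.4666 -0.2159  0.123 ] 0.0009
184 367 367 [ 0.4535 -0.2153  0.123 ] 0.0009
188 368 368 [ 0.4498 -0.2166  0.123 ] 0.0009
[[152.0, 24.0], [241.0, -3.0], [280.0, 128.0], [192.0, 155.0]]
[[0.597, 0.0248, 0.014], [0.6303, -0.0726, 0.014], [0.4927, -0.121, 0.014], [0.4541, -0.016, 0.014]] [ 0.5435 -0.0462  0.014 ] [np.float64(0.149), np.float64(0.103), np.float64(0.146), np.float64(0.112)]
[[0.5958, 0.0241, 0.014], [0.6276, -0.0752, 0.014], [0.4919, -0.1207, 0.014], [0.4585, -0.0281, 0.014]] [ 0.5434 -0.05    0.014 ] [np.float64(0.147), np.float64(0.104), np.float64(0.143), np.float64(0.098)]
```

```bash
python3 -m pendant '[[1,1.5,-0.7,0,0,0,-0.2],[1,3,-1.4,0,0,0,-0.2],[1,3.6,-1.4,-1.5,0,0,-0.2],[1,3.6,-1.4,-3.2,0,0,-0.2],[1,3.6,-1.4,-4.6,0,0,-0.2]]'
python3 -m pendant '[[1,0,0,-0.2,0,0,0],[1,0,0,-0.4,0,0,0],[1,0,0,-0.5,0,0,0],[1,0,0,-0.6,0,0,0]]'
```

```text
time_s: 2.85
tool_pos: [0.5399, -0.2124, 0.1829]
tcp_rot: [-3.141, 0.001, 0.04]
force: [0.1, -0.9, 0.9]
gripper_width: 0.0006
grip_force: 0.0
time_s: 3.25
tool_pos: [0.5404, -0.2135, 0.1715]
tcp_rot: [3.141, -0.003, 0.038]
force: [-0.5, -0.1, 2.5]
gripper_width: 0.0005
grip_force: 0.9
```

```bash
python3 -m pendant '[[1,0,0,-0.2,0,0,0],[1,0,0,-0.4,0,0,0],[1,0,0,-0.6,0,0,0],[1,0,0,-0.8,0,0,0],[1,0,0,-0.9,0,0,0]]'
python3 -m pendant '[[1,0,0,-0.05,0,0,0],[1,0,0,-0.1,0,0,0],[1,0,0,-0.13,0,0,0],[1,0,0,-0.16,0,0,0]]'
```

```text
time_s: 3.75
tool_pos: [0.5398, -0.2131, 0.1471]
tcp_rot: [-3.141, 0.0, 0.037]
force: [-2.2, 2.3, 16.1]
gripper_width: -0.0001
grip_force: 7.8
time_s: 4.15
tool_pos: [0.54, -0.2133, 0.146]
tcp_rot: [-3.14, -0.003, 0.037]
force: [-9.1, 6.4, 42.3]
gripper_width: 0.0003
grip_force: 21.4
```

Force rises to 42 N at z = 0.146, right where the stop should be. I'll back off and look.

```bash
python3 -m pendant '[[1,0,0,0.5,0,0,0],[1,0,0,2,0,0,0],[-1,-1.5,0,4,0,0,0],[-1,-3,0,5,0,0,0],[-1,-4,0,5,0,0,0]]'
python3 -m pendant '[[-1,0,0,0,0,0,0],[-1,0,0,0,0,0,0]]'
python3 - <<'E'
from h import *
d=snap('wrist','w2.png');s=snap('scene','s2.png');t=snap('top','t2.png')
A=cv2.resize(cv2.imread('pics/w2.png')[0:260,270:490],(440,520));B=cv2.resize(cv2.imread('pics/s2.png')[150:280,350:440],(360,520),interpolation=2)
cv2.imwrite('pics/c2.png',np.hstack([A,B]))
E
```

```text
time_s: 4.65
tool_pos: [0.4388, -0.2142, 0.2708]
tcp_rot: [3.141, -0.003, 0.036]
force: [-0.7, -0.4, -0.4]
gripper_width: 0.0194
grip_force: 0.0
time_s: 4.85
tool_pos: [0.4399, -0.2129, 0.2687]
tcp_rot: [-3.141, -0.001, 0.037]
force: [0.3, 1.1, 0.1]
gripper_width: 0.0359
grip_force: 0.0
```

View pics/c2.png

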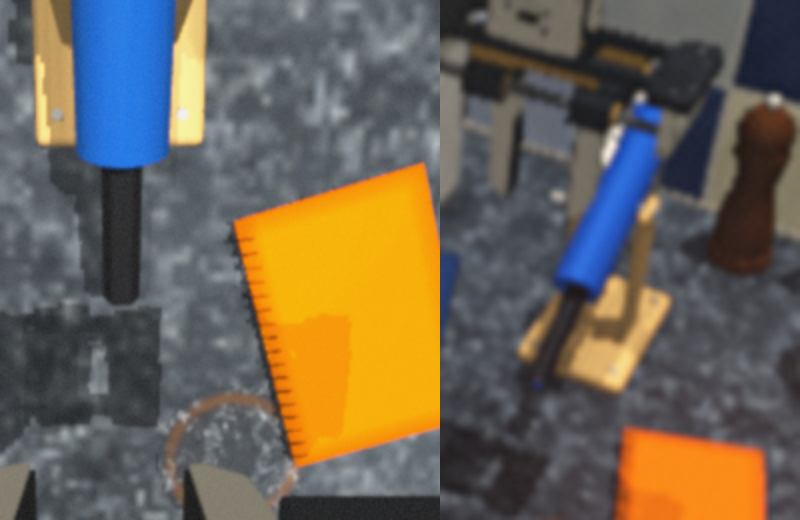

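The tube is tipped and the black marker is out. It runs from about (331,82) at the mouth to its tip at (330,150) in the wrist image. I'll check the geometric model against that.

```bash
python3 - <<'E'
from h import *
d=load('w2');s=load('s2')
P=np.array([.610,-.2101,.14]);u=np.array([np.cos(.04),np.sin(.04),0]);c,si=np.cos(.44),np.sin(.44)
pt=lambda f,z:P-u*(f*c+z*si)+np.array([0,0,-f*si+z*c])
for n,f,z in(('tip axis',160,-8),('tip top',160,0),('mouthtop',85,19.5),('mouth mk',85,-8),('grip',130,-8)):
    X=pt(f/1e3,z/1e3);print(n,X.round(4),proj(d,X).round(1),proj(s,X).round(1))
im=d['img'].astype(int);g=im.max(2)
for r in(90,100,120,130,140,146,148,150,152,155):
    x=np.where(g[r,300:360]<50)[0]+300; print(r,x.min() if len(x) else 0,x.max() if len(x) else 0,len(x))
T=pt(.130,.003);st=state();print('tcp',T.round(4),'shift/25mm',((T-st['tool_pos'])/.025).round(2),st['tool_pos'],st['gripper_width'])
E
```

```text
tip axis [ 0.4688 -0.2158  0.0646] [330.3 151.3] [372.8 244.8]
tip top [ 0.4654 -0.2159  0.0718] [330.4 155.7] [372.6 243.8]
mouthtop [ 0.5249 -0.2135  0.1214] [331.3  87.3] [381.9 220. ]
mouth mk [ 0.5366 -0.213   0.0966] [330.8  74.8] [382.4 224. ]
grip [ 0.4959 -0.2147  0.0774] [330.5 123.3] [376.7 236.4]
90 321 339 13
100 321 339 14
120 321 339 16
130 322 338 15
140 321 338 15
146 322 338 12
148 323 337 13
150 325 335 8
152 0 0 0
155 0 0 0
tcp [ 0.4912 -0.2149  0.0873] shift/25mm [ 2.02 -0.07 -7.23] [ 0.44069399 -0.21303838  0.26805114] 0.04771928996345213
```

The model agrees to about 2 mm. I'll tilt square to the marker at a standoff first, then go in along the tool axis.

```bash
python3 -m pendant '[[-1,0.3,-0.07,-1.5,0.04,-1,0],[-1,0.6,-0.07,-3,0.08,-2,0],[-1,1.08,-0.07,-4.5,0.13,-3.15,0],[-1,1.08,-0.07,-5.06,0.13,-3.15,0],[-1,1.08,-0.07,-5.06,0.13,-3.15,0]]'
python3 -m pendant '[[-1,0,0,0,0,0,0],[-1,0,0,0,0,0,0]]'
python3 - <<'E'
from h import *
T=np.array([.4932,-.2149,.0873]);s=state();print(((T-s['tool_pos'])/.025).round(2),s['gripper_width'],s['q'])
E
```

```text
time_s: 5.5
tool_pos: [0.472, -0.2205, 0.1693]
tcp_rot: [-3.114, -0.342, 0.047]
force: [-0.0, 0.0, -0.7]
gripper_width: 0.088
grip_force: 0.0
time_s: 5.7
tool_pos: [0.4709, -0.2223, 0.1704]
tcp_rot: [-3.115, -0.34, 0.044]
force: [0.7, -0.3, 0.4]
gripper_width: 0.0932
grip_force: 0.0
[ 0.89  0.29 -3.32] 0.09323646376974563 [ 0.45707022  0.40072461 -0.01734029  2.32675183 -0.9606613   0.21271623
 -0.15615207]
```

Full tilt is beyond the arm here: joint 6 is near its limit. I'll test a smaller tilt at the drawn-out position before gripping.

```bash
python3 -m pendant '[[-1,-1.2,0.1,0,0,0.8,0],[-1,-2.2,0.1,-1,0,1.2,0],[-1,-2.2,0.1,-2.5,0,1.2,0],[-1,-2.2,0.1,-3.2,0,1.2,0],[-1,-2.2,0.1,-3.2,0,1.2,0]]'
python3 -c "
from bench import *
s=state();print(s['tool_pos'],s['tcp_rot'],s['q'])"
```

```text
time_s: 6.2
tool_pos: [0.4167, -0.2169, 0.0894]
tcp_rot: [-3.107, -0.171, 0.048]
force: [0.2, 0.7, 0.1]
gripper_width: 0.0934
grip_force: 0.0
[ 0.41665962 -0.2169203   0.0894028 ] [-3.10723856 -0.1708572   0.04816294] [ 4.33965613e-01  5.38515328e-01  1.06696600e-03  2.38806591e+00
 -9.49380315e-01  1.35563853e-01 -1.47329078e-01]
```

```bash
python3 -m pendant '[[-1,0.8,0.1,1,-0.25,0.5,0],[-1,2.4,0.1,1,-0.25,0.5,0],[-1,3.6,0.1,1,-0.25,0.5,0],[-1,3.75,0.1,0.6,-0.25,0.5,0],[-1,3.75,0.1,0.6,-0.25,0.5,0]]'
python3 - <<'E'
from h import *
snap('wrist','w3.png')
s=state();print(s['tool_pos'],s['tcp_rot'],s['q'])
print(((np.array([.5104,-.2141,.0937])-s['tool_pos'])/.025).round(2))
E
```

```text
time_s: 6.7
tool_pos: [0.5124, -0.2135, 0.1069]
tcp_rot: [3.142, -0.104, 0.056]
force: [-0.8, -0.1, 0.5]
gripper_width: 0.0927
grip_force: 0.0
[ 0.51047029 -0.21435681  0.10682559] [-3.14054146 -0.10260411  0.0529574 ] [ 0.01728051  0.60261086  0.44141884  2.18666229 -0.78349015  0.41454033
 -0.41533237]
[-0.    0.01 -0.53]
```

View pics/w3.png

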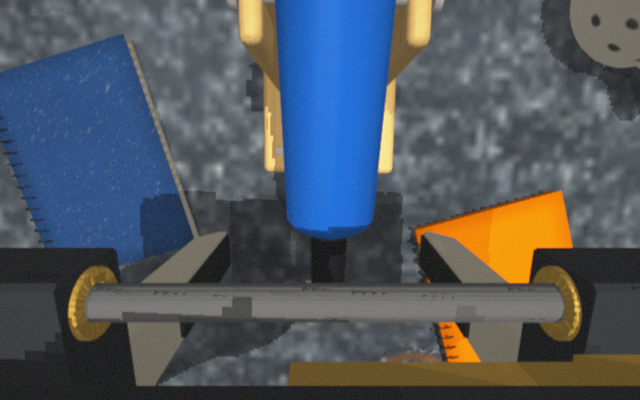

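The fingers straddle the marker, which is visible at (328,260) between finger edges at about 228 and 422. I'll go down and close on it.

```bash
python3 -m pendant '[[-1,0,0,-0.3,0,0,0],[-1,0,0,-0.53,0,0,0],[0,0,0,-0.53,0,0,0],[0.4,0,0,-0.53,0,0,0],[0.8,0,0,-0.53,0,0,0]]' 25
python3 -m pendant '[[1,0,0,0,0,0,0],[1,0,0,0,0,0,0],[1,0,0,0,0,0,0],[1,0,0,0,0,0,0],[1,0,0,0,0,0,0]]' 25
```

```text
time_s: 7.25
tool_pos: [0.5096, -0.2164, 0.0929]
tcp_rot: [-3.139, -0.103, 0.048]
force: [-0.1, -0.0, 0.1]
gripper_width: 0.0735
grip_force: 0.0
time_s: 7.75
tool_pos: [0.5101, -0.2157, 0.0928]
tcp_rot: [-3.14, -0.103, 0.05]
force: [-1.0, 0.5, 0.2]
gripper_width: 0.0335
grip_force: 0.0
```

```bash
python3 -m pendant '[[1,0,0,0,0,0,0],[1,0,0,0,0,0,0],[1,0,0,0,0,0,0],[1,0,0,0,0,0,0],[1,0,0,0,0,0,0]]' 25
```

```text
time_s: 8.25
tool_pos: [0.5101, -0.2158, 0.0928]
tcp_rot: [-3.14, -0.103, 0.05]
force: [0.2, 0.1, 0.3]
gripper_width: 0.0168
grip_force: 25.0
```

Gripped at 16.8 mm and 25 N. Next I lift 9 mm square to the tongue, then draw it out.

```bash
python3 -m pendant '[[1,-0.05,0,0.11,0,0,0],[1,-0.1,0,0.22,0,0,0],[1,-0.15,0,0.33,0,0,0],[1,-0.15,0,0.33,0,0,0]]'
python3 -m pendant '[[1,-0.36,-0.015,-0.17,0,0,0],[1,-0.72,-0.03,-0.34,0,0,0],[1,-1.09,-0.045,-0.51,0,0,0],[1,-1.45,-0.06,-0.68,0,0,0],[1,-1.45,-0.06,-0.68,0,0,0]]'
```

```text
time_s: 8.65
tool_pos: [0.5062, -0.2159, 0.1015]
tcp_rot: [-3.14, -0.104, 0.05]
force: [-0.5, -0.7, -0.3]
gripper_width: 0.0169
grip_force: 25.0
time_s: 9.15
tool_pos: [0.4679, -0.2175, 0.0835]
tcp_rot: [-3.139, -0.101, 0.048]
force: [0.4, -0.8, -0.1]
gripper_width: 0.017
grip_force: 25.0
```

```bash
python3 -m pendant '[[1,-0.36,-0.015,-0.17,0,0,0],[1,-0.72,-0.03,-0.34,0,0,0],[1,-1.09,-0.045,-0.51,0,0,0],[1,-1.45,-0.06,-0.68,0,0,0],[1,-1.45,-0.06,-0.68,0,0,0]]'
python3 - <<'E'
from h import *
snap('wrist','w4.png');snap('scene','s4.png')
A=cv2.resize(cv2.imread('pics/w4.png')[60:400,200:440],(367,520));B=cv2.resize(cv2.imread('pics/s4.png')[150:290,330:440],(409,520),interpolation=2)
cv2.imwrite('pics/c4.png',np.hstack([A,B]))
E
```

```text
time_s: 9.65
tool_pos: [0.4327, -0.2191, 0.0668]
tcp_rot: [-3.139, -0.102, 0.048]
force: [0.6, 0.0, 0.5]
gripper_width: 0.0173
grip_force: 25.0
```

View pics/c4.png

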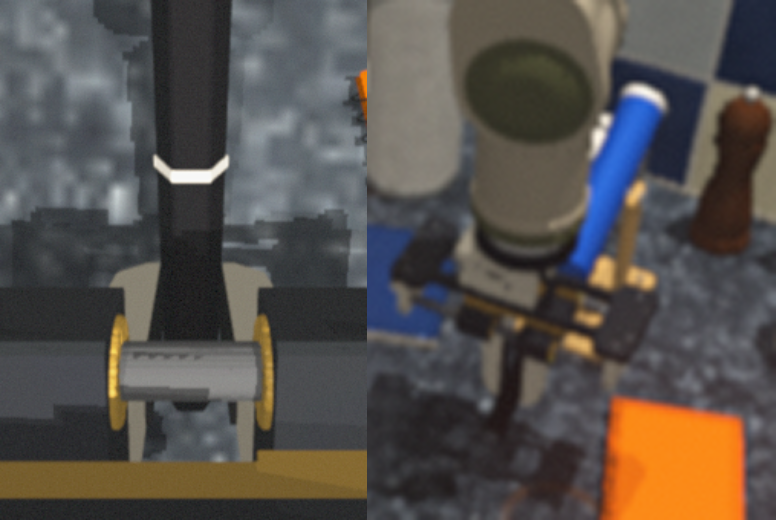

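The wrist crop shows the marker held straight, with its white ring at about (324,175). Its inner end lies above the crop, so I'll check it in numbers against the expected position.

```bash
python3 - <<'E'
from h import *
d=load('w4');g=d['img'].astype(int)
for r in range(0,80,5): print(r,g[r,324].tolist(),end=' ')
u=np.array([np.cos(.04)*np.cos(.44),np.sin(.04)*np.cos(.44),np.sin(.44)])
G=np.array([.4327,-.2191,.0668])-np.array([-.001,0,.00995])
for L in(-.045,0,.05,.095,.111): print(L,(G+u*L).round(3),proj(d,G+u*L).round(0))
E
```

```text
0 [28, 73, 128] 5 [18, 65, 125] 10 [28, 71, 126] 15 [31, 73, 128] 20 [32, 71, 129] 25 [34, 73, 130] 30 [125, 129, 124] 35 [163, 165, 165] 40 [53, 48, 51] 45 [53, 50, 54] 50 [50, 48, 47] 55 [50, 46, 49] 60 [53, 52, 55] 65 [57, 55, 54] 70 [46, 46, 52] 75 [49, 46, 49] -0.045 [ 0.393 -0.221  0.038] [327. 319.]
0 [ 0.434 -0.219  0.057] [328. 256.]
0.05 [ 0.479 -0.217  0.078] [329. 161.]
0.095 [ 0.52  -0.216  0.097] [331.  38.]
0.111 [ 0.534 -0.215  0.104] [332. -19.]
```

The inner end is at row 38, exactly as predicted, so the marker is out and the grip didn't slip. I'll back off, rise and level it, and check how much room there is to the jug.

```bash
python3 -m pendant '[[1,-0.5,0,0,0,0,0],[1,-0.7,0,0.8,0,0,0],[1,-0.7,0,2.5,0,0,0],[1,-0.5,0,4,0,0,0],[1,-0.2,0,5,0,0,0]]'
python3 -m pendant '[[1,0,0,0.5,-0.03,0.8,0],[1,0,0,0.5,-0.06,1.6,0],[1,0,0.5,0.5,-0.09,2.4,0],[1,0,1.5,0.5,-0.13,3.15,0],[1,0,2,0.5,-0.13,3.15,0]]'
python3 - <<'E'
from h import *
a=load('s0');b=load('t0')
print('jug base',onz(a,(343,201),0).round(3),[onz(b,(308,165),z).round(3) for z in(0,.2,.3)])
s=state();print(s['tool_pos'],s['tcp_rot'],s['q'],s['gripper_width'])
E
```

```text
time_s: 10.25
tool_pos: [0.4293, -0.2191, 0.1946]
tcp_rot: [-3.14, -0.104, 0.049]
force: [-0.5, 0.6, -1.1]
gripper_width: 0.017
grip_force: 25.0
time_s: 10.75
tool_pos: [0.4316, -0.1663, 0.2036]
tcp_rot: [-3.137, 0.34, 0.055]
force: [0.4, 1.2, -0.3]
gripper_width: 0.0168
grip_force: 25.0
jug base [0.688 0.003 0.   ] [array([0.662, 0.024, 0.   ]), array([0.613, 0.033, 0.2  ]), array([0.589, 0.038, 0.3  ])]
[ 0.43162133 -0.16627066  0.20355271] [-3.13741369  0.34037968  0.05536035] [-0.35907369  0.61085816  0.84802895  2.05681676 -0.3384325   0.99913126
 -0.82301742] 0.016848822786267904
```

```bash
python3 -m pendant '[[1,0.5,1.5,0,0,0,0.7],[1,1.5,3,0,0,0,1.4],[1,2.7,4.46,-0.5,0,0,1.9],[1,3.66,4.46,-1.5,0,0,1.9],[1,3.66,4.46,-2.5,0,0,1.9]]'
python3 -m pendant '[[1,0,0,-0.7,0,0,0],[1,0,0,-1.5,0,0,0],[1,0,0,-2.4,0,0,0],[1,0,0,-3,0,0,0],[1,0,0,-3,0,0,0]]'
python3 - <<'E'
from h import *
snap('wrist','w5.png');snap('scene','s5.png');t=snap('top','t5.png')
A=cv2.resize(cv2.imread('pics/w5.png'),(480,300));B=cv2.resize(cv2.imread('pics/s5.png')[110:260,270:430],(320,300),interpolation=2)
cv2.imwrite('pics/c5.png',np.hstack([A,B]))
s=state();print(s['tool_pos'],s['tcp_rot'],s['q'])
d=load('w5')
print([proj(d,np.array(p)).round(0).tolist() for p in((.5435,-.048,.014),(.5435,-.048,.06))])
E
```

```text
time_s: 11.25
tool_pos: [0.5238, -0.0554, 0.1416]
tcp_rot: [-3.137, 0.331, 0.32]
force: [-0.1, -0.3, 0.2]
gripper_width: 0.0169
grip_force: 25.0
time_s: 11.75
tool_pos: [0.5195, -0.0573, 0.0661]
tcp_rot: [-3.135, 0.338, 0.315]
force: [-0.4, -0.7, 0.0]
gripper_width: 0.0169
grip_force: 25.0
[ 0.52065093 -0.05762703  0.06793721] [-3.13638034  0.33570717  0.31483201] [-0.44689226  0.82746144  0.64213847  1.99521654 -0.45743084  0.82064833
 -0.78121482]
[[325.0, 160.0], [324.0, 210.0]]
```

View pics/c5.png

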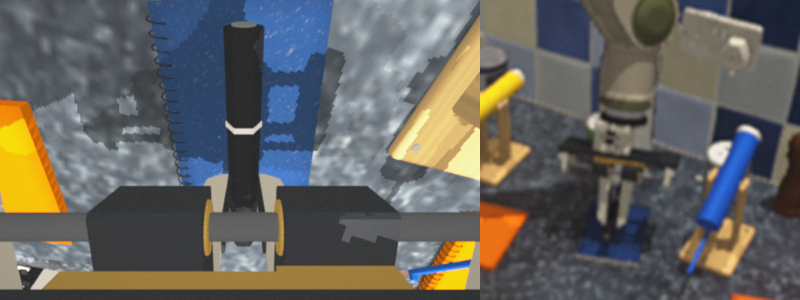

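The marker hangs over the pad, aligned with it; its inner end is at about (324,33) in the wrist image. I'll check that it is level and centred.

```bash
python3 - <<'E'
from h import *
d=load('w5');s=state();T=s['tool_pos'];y=.315
u=np.array([np.cos(y),np.sin(y),0]);G=T-np.array([*(.0033*u[:2]),.0094])
for L in(.095,):
  for z in(-.01,-.005,0,.005,.008):
    for dz in (0,): print(L,z,proj(d,G+u*L+np.array([0,0,z])).round(1))
print('centre',(G+u*.025).round(4),'shift for pad centre',((np.array([.5435,-.048])-(G+u*.025)[:2])/.025).round(2))
hsv=cv2.cvtColor(d['img'],cv2.COLOR_RGB2HSV);m=cv2.inRange(hsv,(100,120,40),(125,255,255))
for r in(5,60,120,180,220):
    x=np.where(m[r,150:470])[0]+150; print(r,x.min(),x.max(),onz(d,(x.min(),r),.014).round(3),onz(d,(x.max(),r),.014).round(3))
g=d['img'].max(2);print([(r,int(g[r,324])) for r in range(15,60,4)])
E
```

```text
0.095 -0.01 [329.7  32. ]
0.095 -0.005 [329.7  34.3]
0.095 0 [329.8  36.8]
0.095 0.005 [329.9  39.5]
0.095 0.008 [330.   41.2]
centre [ 0.5413 -0.0509  0.0585] shift for pad centre [0.09 0.12]
5 197 443 [0.596 0.025 0.014] [ 0.628 -0.073  0.014]
60 208 435 [0.575 0.018 0.014] [ 0.607 -0.08   0.014]
120 235 427 [0.551 0.001 0.014] [ 0.58  -0.089  0.014]
180 231 419 [ 0.516 -0.003  0.014] [ 0.548 -0.101  0.014]
220 239 413 [ 0.491 -0.012  0.014] [ 0.522 -0.109  0.014]
[(15, 124), (19, 104), (23, 103), (27, 107), (31, 115), (35, 119), (39, 41), (43, 46), (47, 47), (51, 49), (55, 41), (59, 42)]
```

```bash
python3 -m pendant '[[1,0.1,0.12,-0.4,0,0,0],[1,0.1,0.12,-0.8,0,0,0],[1,0.1,0.12,-1.1,0,0,0],[1,0.1,0.12,-1.25,0,0,0],[1,0.1,0.12,-1.25,0,0,0]]'
python3 -m pendant '[[1,0,0,-0.05,0,0,0],[1,0,0,-0.08,0,0,0],[1,0,0,-0.08,0,0,0]]'
```

```text
time_s: 12.4
tool_pos: [0.5224, -0.0544, 0.0351]
tcp_rot: [-3.136, 0.338, 0.315]
force: [-0.2, 1.0, -0.2]
gripper_width: 0.0173
grip_force: 25.0
time_s: 12.7
tool_pos: [0.5229, -0.0543, 0.0339]
tcp_rot: [-3.136, 0.337, 0.315]
force: [0.4, -0.3, -0.2]
gripper_width: 0.0169
grip_force: 25.0
```

```bash
python3 -m pendant '[[1,0,0,-0.03,0,0,0],[1,0,0,-0.06,0,0,0],[1,0,0,-0.06,0,0,0]]'
python3 -m pendant '[[1,0,0,-0.03,0,0,0],[1,0,0,-0.05,0,0,0],[1,0,0,-0.05,0,0,0]]'
```

```text
time_s: 13.0
tool_pos: [0.5227, -0.0545, 0.0324]
tcp_rot: [-3.136, 0.337, 0.315]
force: [-1.4, -0.2, 0.5]
gripper_width: 0.017
grip_force: 25.0
time_s: 13.3
tool_pos: [0.5226, -0.0548, 0.0312]
tcp_rot: [-3.136, 0.337, 0.314]
force: [0.5, 0.2, -0.0]
gripper_width: 0.0169
grip_force: 25.0
```

```bash
python3 -m pendant '[[1,0,0,-0.03,0,0,0],[1,0,0,-0.05,0,0,0],[1,0,0,-0.05,0,0,0]]'
```

```text
time_s: 13.6
tool_pos: [0.5226, -0.055, 0.0301]
tcp_rot: [-3.136, 0.337, 0.314]
force: [0.4, 0.9, 0.1]
gripper_width: 0.017
grip_force: 25.4
```

```bash
python3 -m pendant '[[0.58,0,0,0,0,0,0],[0.58,0,0,0,0,0,0],[0.4,0,0,0,0,0,0],[0.2,0,0,0,0,0,0],[0.2,0,0,0,0,0,0]]'
python3 -m pendant '[[0.2,0,0,0,0,0,0],[0.1,0.1,0.03,0.3,0,0,0],[0.1,0.3,0.1,1,0,0,0],[0.1,0.5,0.17,2,0,0,0],[0.1,0.5,0.17,3.5,0,0,0]]'
python3 -m pendant '[[0,-1,-0.3,0.5,0,-0.8,0],[0,-2.5,-0.6,1.5,0,-1.6,0],[0,-3.5,-1,2.5,0,-2,0],[0,-4,-1,3,0,-2,0],[0,-4,-1,3,0,-2,0]]'
python3 - <<'E'
from h import *
d=snap('wrist','w6.png');s=snap('scene','s6.png');t=snap('top','t6.png')
A=cv2.resize(cv2.imread('pics/w6.png'),(480,300));B=cv2.resize(cv2.imread('pics/s6.png')[150:270,290:418],(320,300),interpolation=2)
cv2.imwrite('pics/c6.png',np.hstack([A,B]))
hs=cv2.cvtColor(d['img'],cv2.COLOR_RGB2HSV)
E
```

```text
time_s: 14.1
tool_pos: [0.5226, -0.0548, 0.03]
tcp_rot: [-3.136, 0.337, 0.314]
force: [0.4, 0.5, 1.1]
gripper_width: 0.0356
grip_force: 0.6
time_s: 14.6
tool_pos: [0.5364, -0.0469, 0.1163]
tcp_rot: [-3.134, 0.339, 0.323]
force: [0.0, -0.2, 0.6]
gripper_width: 0.0421
grip_force: 0.0
time_s: 15.1
tool_pos: [0.4355, -0.0731, 0.1935]
tcp_rot: [3.063, 0.068, 0.303]
force: [1.5, -0.4, 0.0]
gripper_width: 0.0466
grip_force: 0.0
```

View pics/c6.png

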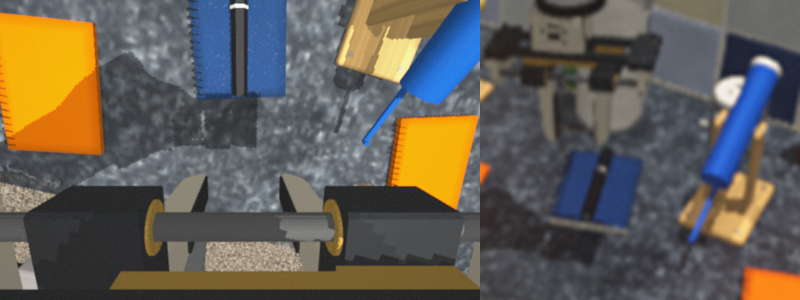

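The marker lies flat on the blue pad, along it and clear of the robot. I'll check how well it is centred.

```bash
python3 - <<'E'
from h import *
d=load('w6');im=d['img'];g=im.max(2);hs=cv2.cvtColor(im,cv2.COLOR_RGB2HSV)
col=lambda r:np.where(g[r,290:350]<75)[0]+290
for r in(30,60,90,110): x=col(r);print(r,x.min(),x.max(),onz(d,((x.min()+x.max())/2,r),.025).round(4))
print([(r,int(g[r,318])) for r in range(118,142,2)],[(r,hs[r,290].tolist()) for r in range(122,142,3)])
for r in(60,100):
    m=np.where(cv2.inRange(hs,(100,120,40),(125,255,255))[r,245:390])[0]+245;print(r,m.min(),m.max(),onz(d,(m.min(),r),.014).round(4),onz(d,(m.max(),r),.014).round(4))
s=load('s6');sg=s['img'];
for r in range(205,240,3):print(r,sg[r,320:345].max(1).tolist())
E
```

```text
30 308 329 [ 0.5501 -0.0442  0.025 ]
60 308 328 [ 0.5288 -0.0504  0.025 ]
90 309 328 [ 0.5068 -0.0577  0.025 ]
110 309 328 [ 0.4914 -0.0625  0.025 ]
[(118, 88), (120, 88), (122, 87), (124, 90), (126, 89), (128, 88), (130, 86), (132, 69), (134, 61), (136, 63), (138, 62), (140, 58)] [(122, [108, 150, 153]), (125, [109, 151, 101]), (128, [108, 136, 90]), (131, [109, 123, 87]), (134, [101, 32, 64]), (137, [96, 21, 61]), (140, [107, 25, 72])]
60 258 380 [ 0.5144 -0.0034  0.014 ] [ 0.5459 -0.101   0.014 ]
100 261 379 [ 0.4842 -0.0138  0.014 ] [ 0.5149 -0.1115  0.014 ]
205 [72, 59, 64, 65, 67, 69, 68, 66, 66, 72, 76, 87, 92, 87, 79, 74, 89, 110, 118, 117, 107, 77, 65, 64, 68]
208 [88, 74, 65, 66, 74, 83, 86, 83, 83, 89, 87, 83, 83, 85, 86, 79, 81, 88, 80, 72, 67, 69, 80, 91, 97]
211 [73, 77, 80, 80, 74, 69, 68, 80, 95, 103, 103, 102, 100, 97, 96, 95, 96, 83, 57, 40, 38, 37, 46, 68, 85]
214 [77, 79, 80, 75, 66, 60, 73, 96, 109, 112, 111, 112, 111, 110, 112, 112, 96, 60, 37, 38, 36, 45, 76, 104, 113]
217 [66, 67, 67, 56, 62, 76, 92, 105, 109, 112, 113, 111, 112, 112, 109, 95, 74, 84, 111, 120
[... 152 characters left out ...]
 78, 88, 102, 111, 115, 114, 114, 115, 114, 114, 114, 101, 64, 37, 38, 37, 39, 64, 98, 111, 113, 111, 114]
226 [69, 76, 88, 98, 109, 115, 116, 116, 115, 115, 116, 115, 99, 66, 39, 38, 38, 38, 68, 102, 117, 114, 114, 112, 113]
229 [83, 93, 98, 106, 117, 115, 116, 115, 115, 115, 115, 98, 63, 35, 39, 39, 34, 61, 98, 113, 115, 115, 115, 115, 114]
232 [80, 91, 106, 112, 115, 114, 114, 114, 115, 114, 98, 62, 37, 39, 39, 34, 61, 98, 114, 115, 115, 113, 114, 114, 113]
235 [76, 86, 100, 105, 105, 104, 105, 109, 111, 100, 67, 47, 47, 45, 34, 57, 95, 111, 115, 115, 114, 113, 115, 114, 114]
238 [106, 103, 104, 102, 102, 97, 90, 85, 84, 80, 74, 70, 69, 62, 61, 71, 80, 82, 85, 98, 104, 109, 109, 110, 113]
```

The marker sits within about 2 mm of the pad's midline and a few millimetres of its centre. Nothing is touching it, so I'm handing in.

```bash
python3 -c "
from bench import *
print(finish_job())"
```

```text
the job is handed in; nothing more can be done
None
```

I pressed the blue tube down to its stop, drew the marker out by its exposed end and laid it flat along the middle of the dark blue notepad, about 2 mm off its midline; I handed the job in at about 15 s with the gripper clear.

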